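# Confirm three picks at the station in list order

## Task

At the pick station, confirm the parts in list order: first the ball bearing, then the relay, then the brass elbow. For each one, use the closed fingertips to press the raised far half of the white rocker straight in front of its bay fully down, so that it stays level. Leave the nut's rocker as it is, do not shift or pick up any of the parts, leave the bottle and the marker where they are, and finish clear of the station.

Things in the scene. Friction and masses are not known exactly. Their poses are not given: they have to be found in the camera images.
- station: grey block fixed to the bench, 170 mm deep (x), 324 wide (y), top 30 mm up. Origin on the bench under its centre; x points away from the robot (within 0.2 rad), y left, z up. Far half: four open bays along y, 72 mm wide, 78 mm apart, rails 9 mm high (top 39 mm up); a part lies loose in each, which one varies. Near half: a white rocker straight in front of each bay, hinge at x = -45 mm.
- rocker1 (a joint): angle of rocker 1 (1 leftmost, 4 rightmost), at station y = 117 mm: white paddle 34 mm wide, 63 mm long, a shallow V hinged at its middle, 38 mm up. 0 (start: 0 to 0.03): near half level, far half rising 0.3 rad, its end 9 mm higher. 0.30 (stop): far half level, top 38 mm up, 4 mm above the black bezel. Stiff hinge, no spring: stays where left; 4.5 N at its press point moves it
- press1 (a point): press point on the top face of the far half of rocker 1, 20 mm from the hinge along that face; it moves with the rocker, from 44 mm above the bench (rocker at 0) to 38 mm (at 0.30). The far end of the rocker is 12 mm beyond it, the rail of the bay 25 mm beyond it
- bay1 (a point): centre of the floor of bay 1, 30 mm above the bench, 87 mm straight beyond the hinge of rocker 1; the part in this bay lies within 8 mm of it
- rocker2 (a joint): angle of rocker 2 (1 leftmost, 4 rightmost), at station y = 39 mm: white paddle 34 mm wide, 63 mm long, a shallow V hinged at its middle, 38 mm up. 0 (start: 0 to 0.03): near half level, far half rising 0.3 rad, its end 9 mm higher. 0.30 (stop): far half level, top 38 mm up, 4 mm above the black bezel. Stiff hinge, no spring: stays where left; 4.5 N at its press point moves it
- press2 (a point): press point on the top face of the far half of rocker 2, 20 mm from the hinge along that face; it moves with the rocker, from 44 mm above the bench (rocker at 0) to 38 mm (at 0.30). The far end of the rocker is 12 mm beyond it, the rail of the bay 25 mm beyond it
- bay2 (a point): centre of the floor of bay 2, 30 mm above the bench, 87 mm straight beyond the hinge of rocker 2; the part in this bay lies within 8 mm of it
- rocker3 (a joint): angle of rocker 3 (1 leftmost, 4 rightmost), at station y = -39 mm: white paddle 34 mm wide, 63 mm long, a shallow V hinged at its middle, 38 mm up. 0 (start: 0 to 0.03): near half level, far half rising 0.3 rad, its end 9 mm higher. 0.30 (stop): far half level, top 38 mm up, 4 mm above the black bezel. Stiff hinge, no spring: stays where left; 4.5 N at its press point moves it
- press3 (a point): press point on the top face of the far half of rocker 3, 20 mm from the hinge along that face; it moves with the rocker, from 44 mm above the bench (rocker at 0) to 38 mm (at 0.30). The far end of the rocker is 12 mm beyond it, the rail of the bay 25 mm beyond it
- bay3 (a point): centre of the floor of bay 3, 30 mm above the bench, 87 mm straight beyond the hinge of rocker 3; the part in this bay lies within 8 mm of it
- rocker4 (a joint): angle of rocker 4 (1 leftmost, 4 rightmost), at station y = -117 mm: white paddle 34 mm wide, 63 mm long, a shallow V hinged at its middle, 38 mm up. 0 (start: 0 to 0.03): near half level, far half rising 0.3 rad, its end 9 mm higher. 0.30 (stop): far half level, top 38 mm up, 4 mm above the black bezel. Stiff hinge, no spring: stays where left; 4.5 N at its press point moves it
- press4 (a point): press point on the top face of the far half of rocker 4, 20 mm from the hinge along that face; it moves with the rocker, from 44 mm above the bench (rocker at 0) to 38 mm (at 0.30). The far end of the rocker is 12 mm beyond it, the rail of the bay 25 mm beyond it
- bay4 (a point): centre of the floor of bay 4, 30 mm above the bench, 87 mm straight beyond the hinge of rocker 4; the part in this bay lies within 8 mm of it
- bearing_a: sealed ball bearing lying flat, a plain steel ring 62 mm across and 16 mm high; origin at the centre of its underside
- relay_0: plug-in relay, an upright dark block 29 x 29 mm, 39 mm tall; origin at the centre of its underside
- elbow: brass pipe elbow lying flat, 57 x 48 mm, 21 mm high; origin at the centre of its underside
- nut_0: steel hexagon nut lying flat, 24 x 28 mm, 13 mm high; origin at the centre of its underside
- threadlock: bystander: bottle, 38 mm across, 118 mm tall, standing loose by the right end of the station; origin at the centre of its underside
- marker_black: bystander: felt marker, 128 mm long, 18 mm thick, lying loose by the left end of the station; origin under its middle

How it is judged:
By the outcome, as a careful person would: the job done as asked, in the order asked, and still so for the second after the job is handed in, with the robot touching nothing.
It also fails if it takes over 38 s, if anything falls off the work surface, if the arm or the gripper's body presses on something with over 40 N, if the wrist force passes 120 N, or if a joint passes its speed limit or range.

## Robot

A 7-joint arm with a two-finger parallel gripper is mounted at the origin on a cart in front of the work surface, level with it; the furniture and walls round the work are solid. World frame = base frame: x ahead of the robot, y to its left, z up, the work surface at z = 0. Lengths are in m, angles in rad, forces in N, time in s.
With the tool pointing down it reaches from about 0.4 to 0.875 m from the base axis. Payload 19.3 kg.
Tool frame: the origin (TCP) lies midway between the tips of the shut fingers; the grasp point (between the pads) lies 19 mm behind it; z points along the fingers, y is the line along which they close (so a half turn about z gives the same grasp; the last joint's range is limited). The gripper opens to 85 mm and grips with 20 to 120 N. Pads are 22 mm wide; open, the fingers measure 114 mm over their backs; the gripper's body (76 mm by 85 mm) begins 54 mm behind the grasp point. The pads swing forward as they close: fully open they stand 13 mm farther back than shut.
Start: joints at [-1.305, 0.521, -0.036, 1.599, 0.021, 1.021, -0.113], TCP at [0.206, 0.59, 0.231] pointing down, gripper open.
Joint ranges: [-2.91, 2.91], [-0.3, 2.13], [-1.5, 1.42], [0.17, 2.43], [-1.26, 4.41], [0.16, 1.93], [-2.52, 2.52]. Speed limits (rad/s): [1.89, 1.89, 2.39, 2.39, 3.01, 3.01, 3.01].

## Interface

Orientations are given as a unit quaternion [w, x, y, z].
In Python, from cell import robot gives the robot as it stands.
- The arm moves only by the shell command python3 drive.py 'ROWS'. ROWS is 1 to 5 rows, one to a line, with the numbers parted by spaces; each row has 7 numbers: a rotation vector rx, ry, rz in rad, then dx, dy, dz in m, then the finger opening in m; each row shifts and turns the commanded pose from where the row before left it, along the tool's axes as they then stand; what a row does not reach is not made up. A row lasts 1/10 s, in which the tool goes at most 0.05 m and 0.15 rad, less where a joint would pass 70% of its speed; a pose out of reach is approached as far as the arm can. The fingers move at their own pace and stop on an object; the grip force is fixed at half the most. Time passes only in rows, so rows that do not move let the fingers close. It prints the time, the measured TCP pose, the force, the opening and the grip force at its end. Input that does not fit is refused with a message, and nothing moves.
- robot.observe(): the state, without advancing time (a new reading comes with each control period).
- robot.get_image(name): name is "side" or "top"; returns a dict with "pixels" (480x640x3 uint8, red, green, blue), "K" (3x3 intrinsics, pixels), "extrinsics" (4x4, takes a point from camera to world coordinates). Camera axes: x right, y down, z forward; pixel columns grow to the right and rows downward; lengths in m; the calibration is good to about 2 mm. A picture is of the moment at which its call begins. There is no depth.
- robot.hand_in(): hands the job in; it is judged then, once.
The state is a dict: "time_s": time; "joint_pos": joint angles; "qvel": joint speeds; "effort": joint torques, N m; "position": TCP position; "ee_rot": TCP orientation; "force": force on the tool from outside, world axes, zero at the start; "torque": the same for the moment, N m; "gripper_width": finger opening in m; "finger_force": force on a finger pad.
Only numpy, scipy, OpenCV 4.12 (cv2) and the standard library are available. Lean on these libraries where they do the work, as an engineer would, in place of code of your own. Each camera call takes 0.05 s, during which the arm holds its last target. There are 200 camera calls.

## Working session

There is one attempt and no reset: what is moved stays moved. The work goes in short steps, Python scripts to look and compute and a shell command to move; the robot and the scene stay as the last step left them, time stands still between calls to the robot, and variables do not carry over. Pictures are saved under pics/ and viewed, at most 10 in all, crops included, and the job is handed in when it is done.

```bash
ls; mkdir -p pics
python3 - <<'E'
from cell import robot
import cv2,json
for n in("top","side"):
    im=robot.get_image(n); cv2.imwrite(f"pics/{n}0.png",im["pixels"][:,:,::-1]); print(im["K"],im["extrinsics"])
s=robot.observe();print(s["time_s"],s["position"],s["ee_rot"],s["force"])
E
```

```text
cell.py
drive.py
pics
[[583.15379737   0.         325.6400422 ]
 [  0.         583.15379737 235.73309857]
 [  0.           0.           1.        ]] [[-0.0083588  -0.99575418  0.09167196  0.53546347]
 [-0.999836    0.00979539  0.01523234  0.01274565]
 [-0.01606563 -0.0915296  -0.99567275  1.05148966]
 [ 0.          0.          0.          1.        ]]
[[467.4869924    0.         322.13472355]
 [  0.         467.4869924  241.67622318]
 [  0.           0.           1.        ]] [[ 0.99971507 -0.02242564  0.00817684  0.61518394]
 [-0.01557335 -0.35316917  0.93542985 -0.84539583]
 [-0.0180898  -0.93529067 -0.35341778  0.38376754]
 [ 0.          0.          0.          1.        ]]
0.1 [0.20591269 0.58981086 0.23079855] [-4.07808317e-05  1.67123324e-01  9.85935883e-01 -4.77771889e-04] [-0.13029813 -0.49576075 -0.08347064]
```

View pics/top0.png

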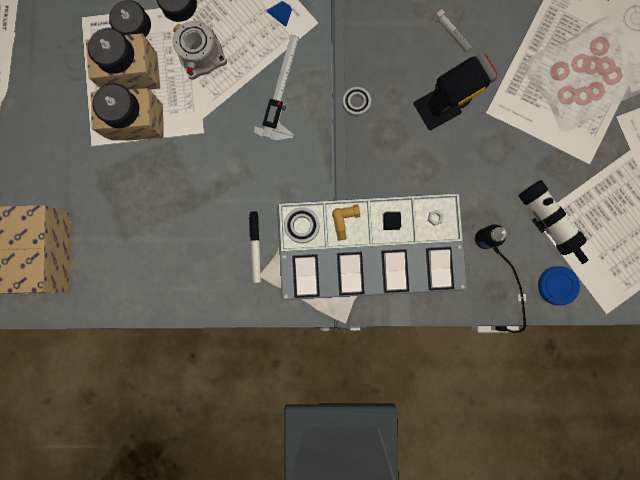

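View pics/side0.png

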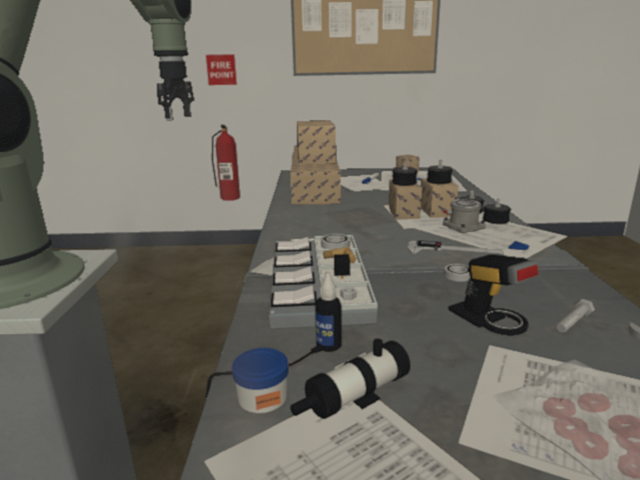

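The top view shows the bays from left to right: bearing (302,224), elbow (346,220), relay (392,220) and nut (434,217). Their rockers are near (306,275), (351,273), (396,271) and (440,269). The marker is at (254,247) and the bottle at (490,236). So the press order is rockers 1, 3, 2.

```bash
cat > meas.py <<'E'
from cell import robot
import cv2,numpy as np
def ray(im,uv,z):
    E=im["extrinsics"]; d=E[:3,:3]@np.linalg.solve(im["K"],[uv[0],uv[1],1]); o=E[:3,3]
    return (o+d*(z-o[2])/d[2])
def proj(im,p):
    E=im["extrinsics"]; c=im["K"]@(E[:3,:3].T@(np.asarray(p)-E[:3,3])); return c[:2]/c[2]
E
python3 - <<'E'
from meas import *
im=robot.get_image("top"); g=im["pixels"].max(2)
roi=np.zeros_like(g); roi[246:302,284:460]=1
for nm,m,z in(("bezel",(g<60),.034),("white",(g>190),.041)):
    m=(m&(roi>0)).astype(np.uint8)
    cs=[c for c in cv2.findContours(m,cv2.RETR_EXTERNAL,cv2.CHAIN_APPROX_NONE)[0] if cv2.contourArea(c)>300]
    for c in sorted(cs,key=lambda c:c[:,0,0].mean()):
        r=cv2.minAreaRect(c); P=np.array([ray(im,q,z)[:2] for q in cv2.boxPoints(r)])
        print(nm,np.round(r[0],1),np.round(P.mean(0),4),[round(np.linalg.norm(P[i]-P[i-1]),4) for i in(1,2)], round(r[2],1))
for q in [(279,204),(459,195),(466,289),(283,299)]: print(ray(im,q,.03).round(3))
cv2.imwrite("pics/z.png",cv2.resize(im["pixels"][185:310,240:510,::-1],None,fx=2.9,fy=2.9,interpolation=cv2.INTER_CUBIC))
E
```

```text
bezel [305.6 275.9] [0.5594 0.0639] [np.float64(0.0433), np.float64(0.0729)] 86.9
bezel [350.1 273.4] [ 0.5631 -0.0137] [np.float64(0.0435), np.float64(0.0729)] 86.8
bezel [394.7 270.9] [ 0.5667 -0.0914] [np.float64(0.0438), np.float64(0.0729)] 86.3
white [305.5 275.5] [0.5598 0.0637] [np.float64(0.033), np.float64(0.0622)] 86.5
white [350.3 273.1] [ 0.5634 -0.014 ] [np.float64(0.0327), np.float64(0.0621)] 87.0
white [395.2 270.5] [ 0.5671 -0.0915] [np.float64(0.0325), np.float64(0.0623)] 86.8
white [440.3 268. ] [ 0.5707 -0.1692] [np.float64(0.0325), np.float64(0.0621)] 87.8
[0.687 0.11  0.03 ]
[ 0.699 -0.208  0.03 ]
[ 0.534 -0.215  0.03 ]
[0.519 0.104 0.03 ]
```

View pics/z.png

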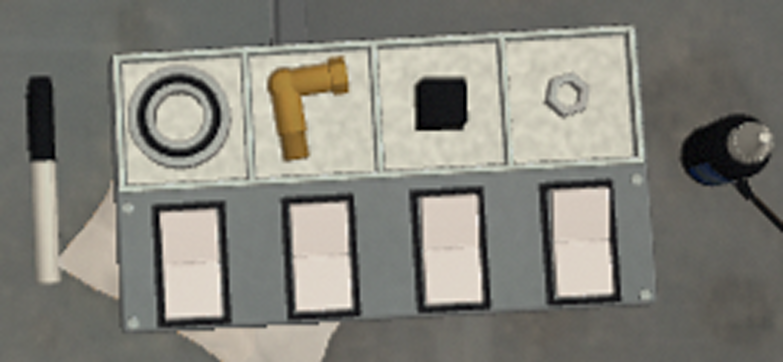

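The zoom confirms it: bearing in bay 1, elbow in bay 2, relay in bay 3, nut in bay 4. The press order is therefore 1, 3, 2. Station yaw is about 0.047. I'll aim 17 mm beyond each hinge, with the pad width along x. First I turn the tool and close the fingers.

```bash
cat >> meas.py <<'E'
from scipy.spatial.transform import Rotation as R
H={1:(.5596,.0638),2:(.5632,-.0139),3:(.5669,-.0915)}
def togo(k,z,a=.017,yaw=.0468):
    s=robot.observe(); q=s["ee_rot"]; Rt=R.from_quat([*q[1:],q[0]])
    t=np.array([H[k][0]+a*np.cos(yaw),H[k][1]+a*np.sin(yaw),z])
    X=np.array([np.cos(yaw),np.sin(yaw),0]);Z=np.array([0,0,-1.])
    Rg=R.from_matrix(np.c_[-X,np.cross(Z,-X),Z])
    print("t",s["time_s"],"rot",(Rt.inv()*Rg).as_rotvec().round(4),"d",Rt.inv().apply(t-s["position"]).round(4),"F",np.round(s["force"],1),"w",round(float(s["gripper_width"]),4))
E
python3 drive.py '0 0 -0.096 0 0 0 0
0 0 -0.096 0 0 0 0
0 0 -0.096 0 0 0 0
0 0 -0.096 0 0 0 0
0 0 0 0 0 0 0' | tail -5
python3 -c "from meas import *; togo(1,.08)"
```

```text
position: [0.206, 0.5899, 0.231]
ee_rot: [-0.0, -0.025, 1.0, -0.0]
force: [-0.3, -0.4, -0.8]
gripper_width: 0.0122
finger_force: 0.0
t 0.65 rot [-0.0004 -0.0003  0.0031] d [-0.344  -0.5431  0.1511] F [-0.3 -0.4 -0.8] w 0.0122
```

```bash
python3 drive.py '0 0 0 -0.023 -0.036 0 0
0 0 0 -0.023 -0.036 0 0
0 0 0 -0.023 -0.036 0 0
0 0 0 -0.023 -0.036 0 0
0 0 0 -0.023 -0.036 0 0' | tail -5
python3 drive.py '0 0 0 -0.023 -0.036 0.01 0
0 0 0 -0.023 -0.036 0.01 0
0 0 0 -0.023 -0.036 0.01 0
0 0 0 -0.023 -0.036 0.01 0
0 0 0 -0.023 -0.036 0.01 0' >/dev/null
python3 drive.py '0 0 0 -0.023 -0.036 0.01 0
0 0 0 -0.023 -0.036 0.01 0
0 0 0 -0.023 -0.036 0.01 0
0 0 0 -0.023 -0.036 0.01 0
0 0 0 0 0 0 0' >/dev/null
python3 -c "from meas import *; togo(1,.08)"
```

```text
position: [0.3303, 0.4142, 0.2313]
ee_rot: [0.0, -0.022, 1.0, 0.0]
force: [1.1, 0.9, 0.9]
gripper_width: 0.0001
finger_force: 0.0
t 2.15 rot [-0.0026 -0.0006 -0.0088] d [-0.0216 -0.0324  0.0601] F [-0.4  1.4  0.7] w -0.0003
```

```bash
python3 drive.py '0 0 -0.004 -0.011 -0.016 0.02 0
0 0 -0.004 -0.011 -0.016 0.02 0
0 0 0 0 0 0.02 0
0 0 0 0 0 0 0
0 0 0 0 0 0 0' >/dev/null
python3 - <<'E'
from meas import *
togo(1,.080)
for n,b in(("top",(205,310,240,400)),("side",(170,340,230,400))):
    im=robot.get_image(n);a=im["pixels"][b[0]:b[1],b[2]:b[3],::-1]
    cv2.imwrite(f"pics/{n}1.png",cv2.resize(a,None,fx=3.5,fy=3.5))
E
```

```text
t 2.65 rot [ 0.     -0.0006  0.0082] d [-0.001  -0.0072  0.0016] F [0.4 1.2 0.5] w -0.0
```

View pics/side1.png

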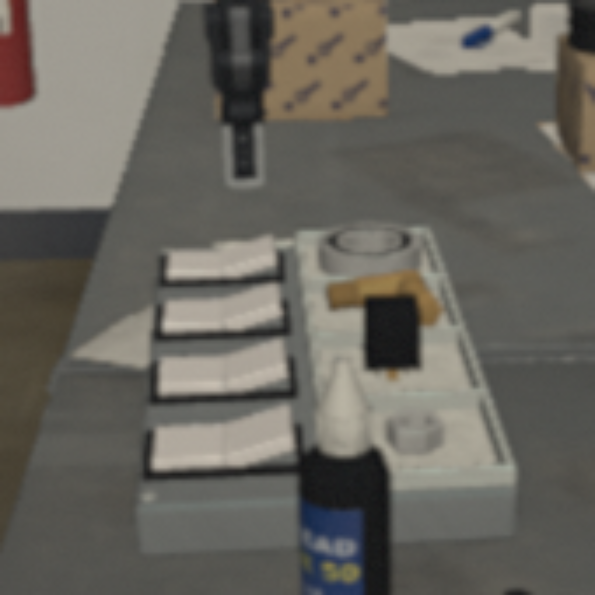

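The fingertips are above rocker 1's far half, at crop pixel (243,180), and the rockers are all still tilted. Next I nudge in y and descend gradually while watching the force.

```bash
python3 drive.py '0 0 0.008 -0.001 -0.006 0.01 0
0 0 0 0 0 0.01 0
0 0 0 0 0 0.01 0
0 0 0 0 0 0 0
0 0 0 0 0 0 0' >/dev/null
python3 -c "from meas import *; togo(1,.038)"
```

```text
t 3.25 rot [-0.0001 -0.0007  0.0014] d [ 0.     -0.0008  0.0129] F [0.9 0.  0.3] w -0.0003
```

```bash
python3 drive.py '0 0 0 0 0 0.004 0
0 0 0 0 0 0.004 0
0 0 0 0 0 0.003 0
0 0 0 0 0 0 0
0 0 0 0 0 0 0' |tail -5
python3 drive.py '0 0 0 0 0 0.002 0
0 0 0 0 0 0.001 0
0 0 0 0 0 0 0
0 0 0 0 0 0 0' |tail -5
python3 -c "from meas import *; togo(1,.038)"
```

```text
position: [0.5764, 0.0653, 0.0401]
ee_rot: [-0.0, -0.024, 1.0, -0.0]
force: [0.4, -0.9, 0.2]
gripper_width: -0.0001
finger_force: 0.0
position: [0.5766, 0.0653, 0.0379]
ee_rot: [-0.0, -0.024, 1.0, -0.0]
force: [-4.8, -1.4, 16.7]
gripper_width: 0.0002
finger_force: 8.4
t 4.15 rot [-0.0001 -0.0002  0.0012] d [ 0.0001 -0.0007 -0.0001] F [-4.8 -1.4 16.7] w 0.0002
```

Run:
```python
from meas import *
im=robot.get_image("side");a=im["pixels"][200:320,250:370,::-1]
b=robot.get_image("top")["pixels"][240:310,270:350,::-1]
a=cv2.resize(a,(400,400),interpolation=cv2.INTER_CUBIC);b=cv2.resize(b,(400,350))
b=cv2.copyMakeBorder(b,0,50,0,0,cv2.BORDER_CONSTANT)
cv2.imwrite("pics/p2.png",np.hstack([a,b])); togo(1,.038)
```

```text
t 4.25 rot [-0.     -0.0002  0.0013] d [ 0.     -0.0008 -0.0001] F [-4.8  0.1 16.6] w 0.0002
```

View pics/p2.png

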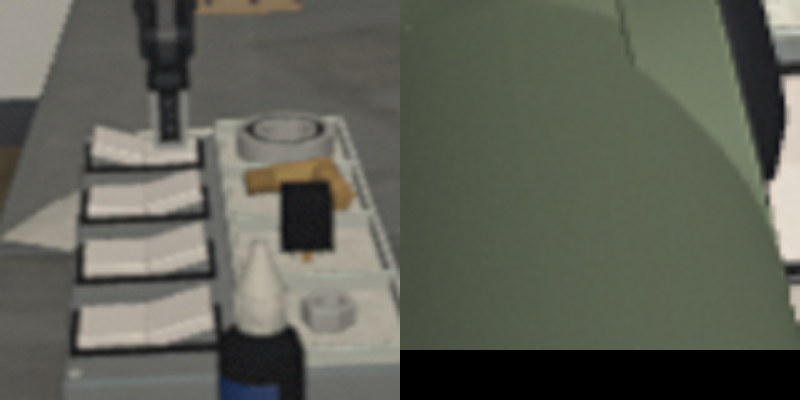

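Rocker 1 has flipped: its far half looks level and its near half is raised. I'll add 1 mm more to seat it, then lift and move to rocker 3.

```bash
python3 drive.py '0 0 0 0 0 0.001 0
0 0 0 0 0 0 0
0 0 0 0 0 0 0' |tail -5
python3 drive.py '0 0 0 0 0 -0.01 0
0 0 0 0 0 -0.02 0
0 0 0 0 0 -0.02 0
0 0 0 0 0 0 0
0 0 0 0 0 0 0' |tail -5
python3 -c "from meas import *; togo(3,.080)"
```

```text
position: [0.5767, 0.0654, 0.0376]
ee_rot: [0.0, -0.024, 1.0, 0.0]
force: [-9.3, -0.8, 33.3]
gripper_width: -0.0001
finger_force: 16.5
position: [0.5767, 0.0654, 0.0863]
ee_rot: [0.0, -0.024, 1.0, 0.0]
force: [-0.2, -0.4, -0.7]
gripper_width: 0.0
finger_force: 0.0
t 5.05 rot [0.     0.0003 0.0014] d [ 0.0004 -0.1562  0.0063] F [-0.2 -0.4 -0.7] w 0.0
```

```bash
python3 drive.py '0 0 0 0 -0.031 0 0
0 0 0 0 -0.031 0 0
0 0 0 0 -0.031 0 0
0 0 0 0 -0.031 0 0
0 0 0 0 -0.031 0 0' >/dev/null
python3 drive.py '0 0 0 0 0 0.01 0
0 0 0 0 0 0.015 0
0 0 0 0 0 0 0
0 0 0 0 0 0 0' >/dev/null
python3 -c "from meas import *; togo(3,.038)"
```

```text
t 5.95 rot [ 0.0006 -0.0016  0.0029] d [ 0.     -0.0026  0.0224] F [ 0.3 -0.2 -0.8] w 0.0003
```

```bash
python3 drive.py '0 0 0.002 0 -0.002 0.007 0
0 0 0 0 0 0.005 0
0 0 0 0 0 0.004 0
0 0 0 0 0 0.004 0
0 0 0 0 0 0 0' |tail -5
python3 drive.py '0 0 0 0 0 0.002 0
0 0 0 0 0 0.001 0
0 0 0 0 0 0.001 0
0 0 0 0 0 0 0
0 0 0 0 0 0 0' |tail -5
python3 -c "from meas import *; togo(3,.038)"
```

```text
position: [0.5845, -0.0913, 0.041]
ee_rot: [0.0, -0.023, 1.0, 0.0]
force: [0.4, 0.2, -0.5]
gripper_width: 0.0
finger_force: 0.0
position: [0.5846, -0.0914, 0.0379]
ee_rot: [0.0, -0.023, 1.0, -0.0]
force: [-1.1, 1.0, 12.6]
gripper_width: 0.0001
finger_force: 6.5
t 6.95 rot [-0.      0.0007 -0.0007] d [ 0.0007  0.0007 -0.0001] F [-1.1  1.  12.6] w 0.0001
```

```bash
python3 drive.py '0 0 0 0 0 0.001 0
0 0 0 0 0 0 0
0 0 0 0 0 0 0' |tail -5
python3 drive.py '0 0 0 0 0 -0.01 0
0 0 0 0 0 -0.02 0
0 0 0 0 0 -0.01 0
0 0 0 0 0 0 0
0 0 0 0 0 0 0' |tail -5
python3 drive.py '0 0 0 0 0.026 0 0
0 0 0 0 0.026 0 0
0 0 0 0 0.026 0 0
0 0 0 0 0 0 0
0 0 0 0 0 0 0' >/dev/null
python3 -c "from meas import *; togo(2,.038)"
```

```text
position: [0.5847, -0.0914, 0.0377]
ee_rot: [0.0, -0.023, 1.0, -0.0]
force: [-6.1, 2.0, 28.5]
gripper_width: -0.0003
finger_force: 14.3
position: [0.5841, -0.0915, 0.0759]
ee_rot: [-0.0, -0.023, 1.0, -0.0]
force: [-0.3, 0.5, 0.2]
gripper_width: -0.0001
finger_force: 0.0
t 8.25 rot [-0.0002 -0.0013  0.0004] d [0.     0.0002 0.0375] F [-0.5 -1.5  0.2] w -0.0
```

```bash
python3 drive.py '0 0 0 0 0 0.015 0
0 0 0 0 0 0.01 0
0 0 0 0 0 0.005 0
0 0 0 0 0 0.004 0
0 0 0 0 0 0 0' |tail -5
python3 drive.py '0 0 0 0 0 0.002 0
0 0 0 0 0 0.001 0
0 0 0 0 0 0.001 0
0 0 0 0 0 0 0
0 0 0 0 0 0 0' |tail -5
python3 -c "from meas import *; togo(2,.038)"
```

```text
position: [0.5806, -0.0139, 0.0418]
ee_rot: [-0.0, -0.023, 1.0, -0.0]
force: [0.4, 0.4, -0.0]
gripper_width: -0.0001
finger_force: 0.0
position: [0.5809, -0.0136, 0.0384]
ee_rot: [0.0, -0.023, 1.0, -0.0]
force: [0.7, -0.8, 2.3]
gripper_width: -0.0002
finger_force: 1.4
t 9.25 rot [-0.0001  0.0004 -0.0007] d [0.0007 0.0005 0.0004] F [ 0.7 -0.8  2.3] w -0.0002
```

```bash
python3 drive.py '0 0 0 0 0 0.001 0
0 0 0 0 0 0.001 0
0 0 0 0 0 0 0
0 0 0 0 0 0 0' |tail -5
python3 drive.py '0 0 0 0 0 -0.01 0
0 0 0 0 0 -0.03 0
0 0 0 0 0 -0.04 0
0 0 0 0 0 -0.04 0
0 0 0 0 0 -0.04 0' |tail -5
python3 drive.py '0 0 0 0.03 0.03 -0.01 0
0 0 0 0.03 0.03 0 0
0 0 0 0.03 0.04 0 0
0 0 0 0.03 0.04 0 0
0 0 0 0.02 0.04 0 0' >/dev/null
python3 drive.py '0 0 0 0 0.045 0 0
0 0 0 0 0.045 0 0
0 0 0 0 0.045 0 0
0 0 0 0 0.045 0 0
0 0 0 0 0 0 0' >/dev/null
python3 drive.py '0 0 0 0 0 0 0
0 0 0 0 0 0 0
0 0 0 0 0 0 0' | tail -5
python3 - <<'E'
from meas import *
togo(2,.2)
a=robot.get_image("side")["pixels"][210:330,250:370,::-1]
b=robot.get_image("top")["pixels"][185:310,240:510,::-1]
a=cv2.resize(a,(270,270),interpolation=cv2.INTER_CUBIC);b=cv2.resize(b,(530,270))
cv2.imwrite("pics/f.png",cv2.resize(np.hstack([a,b]),(800,270)))
E
```

```text
position: [0.5811, -0.0136, 0.0376]
ee_rot: [0.0, -0.023, 1.0, -0.0]
force: [-6.4, -1.5, 30.9]
gripper_width: -0.0001
finger_force: 15.0
position: [0.5802, -0.0133, 0.1978]
ee_rot: [-0.0, -0.023, 1.0, 0.0]
force: [0.4, 0.8, -0.7]
gripper_width: 0.0
finger_force: 0.0
position: [0.4246, 0.3385, 0.2064]
ee_rot: [0.0, -0.022, 1.0, -0.0]
force: [-0.4, 0.5, 1.0]
gripper_width: -0.0
finger_force: 0.0
t 11.45 rot [-0.0004  0.0001 -0.0022] d [-0.1397 -0.3582  0.0066] F [-0.4  0.5  1. ] w -0.0
```

View pics/f.png

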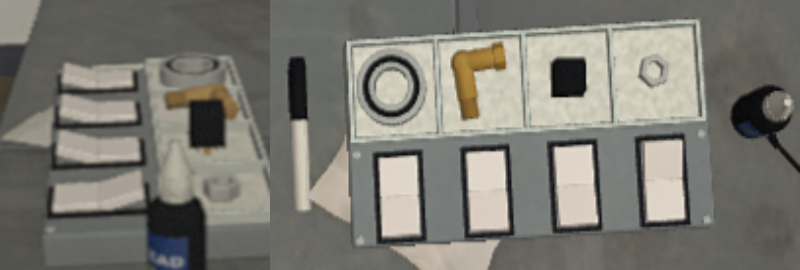

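Rockers 1 to 3 now have level, bright far halves, and rocker 4 is unchanged. The parts, marker and bottle have not moved, and the arm is clear.

```bash
python3 -c "from cell import robot; print(robot.hand_in())"
```

```text
the job is handed in; nothing more can be done
None
```

I pressed the rockers for the bearing (1), relay (3) and elbow (2) fully down in that order and handed the job in at about 11.5 s; the final pictures show the nut's rocker, the parts, the bottle and the marker unmoved and the arm clear.

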